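# Set the flux valve for a catch test

### The job

Get the bench flux valve ready for a catch test: first stand the steel catch pan on the table under the valve's spout, so that the spout points into it, and let go of the pan. Then wind the red handwheel clockwise until the valve is shut against its stop, and back it off exactly two full turns by the black revolving handle. Finish while holding the handle there, because the closing spring would run the wheel back; keep the pan under the spout and leave the flux tub and the scriber jar standing where they are.

Things in the scene. Friction and masses are not known exactly. Their poses are not given: they have to be found in the camera images.
- valve_stand: Fixed stand with a blue flux valve. Origin: on the table under the handwheel's vertical axis; own x points to the back, y left. Spout 60 mm in front of the axis (x -0.060). Foot plate 12 mm high, x 0.010 to 0.145, 150 mm wide; no part touches the table in front of it. Behind, a pipe rises to a hopper 124 mm wide, centred at x 0.215, 0.29 to 0.43 m over the table: keep the gripper clear of it.
- spout (a point): Centre of the mouth of the spout (33 mm wide, facing straight down), 75 mm over the table. Turns with the stand.
- handwheel (a joint): Handwheel angle in rad: 0 = shut, at its stop; grows counter-clockwise from above (opening); a turn is 6.283, two turns from the stop 12.566, range 4 turns. Starts 0.4 to 1 turn open. Friction 0.2 N m plus a closing spring of 0.025 N m/rad: it stays where left up to 1.2 turns and runs back if let go further open. At the handle: under 4 N to close, up to 10 N to open to two turns.
- wheel_center (a point): Point on the vertical axis of the red three-spoked handwheel (125 mm across, rim 13 mm thick), at mid height of its rim, 210 mm over the table. The rim's top is 217 mm over the table; hub and brass stem end in the middle reach at most 224 mm up to two turns open.
- crank_handle: Black upright revolving handle on the rim of the handwheel, a slim barrel 20 mm across and 46 mm high, from 217 to 263 mm over the table. Origin at the centre of its foot. It revolves freely about its own vertical axis, so a gripper that holds it from above can carry it round the wheel axis without turning.
- handle_grip (a point): Point on the axis of the black handle at the height to grip, 245 mm over the table and 52 mm from the wheel axis. With the wheel at joint value q it lies, seen from the wheel axis, in the direction of the stand's own x axis turned counter-clockwise by q.
- catch_pan: Loose round steel pan, 0.22 kg, 104 mm across the rim, 84 mm across the flat bottom, 45 mm high, wall 4 mm, open on top. Origin: centre of its underside. A straight black handle, 14 mm wide, 18 mm high and 100 mm long, sticks out along its own +x, from 72 to 172 mm from the pan's axis, its middle 48 mm over the table.
- pan_grip (a point): Point in the middle of the pan's black handle's section, 112 mm from the pan's axis along its own x, 48 mm over the table when the pan stands.
- flux_tub: Bystander: white flux tub with an orange rim and a black brush in it, 110 mm across and 189 mm high, left of the stand. Origin: centre of its underside. Not to be moved.
- scriber_jar: Bystander: clear jar with a red band and a red-handled scriber in it, 76 mm across and 132 mm high, at the back on the right. Origin: centre of its underside. Not to be moved.

How it is judged (in metres and radians):
On the way, in this order (a step that is already met when the one before it is completed fails the run):
1. the catch pan stands on the table under the spout and has been let go (horizontal distance between catch_pan and spout below 0.025 m and height (world z) of catch_pan below 0.005 m and angle between catch_pan's own z axis and vertical below 0.06 rad and contact force between the fingers and catch_pan below 0.3 N), for 0.2 s.
2. the valve is shut against its stop (value of joint handwheel below 0.1 rad), for 0.2 s.
At the end, for the whole second after the job is handed in: After being shut, the wheel stands two turns open within a twentieth of a turn (12.25 to 12.88 rad), at rest, fingers holding the black handle with over 2 N; the pan stands upright on the table, its axis within 25 mm of the spout's; tub and jar not moved over 30 mm (value of joint handwheel between 12.25 and 12.88 rad and velocity of joint handwheel between -0.1 and 0.1 rad/s and contact force between the fingers and crank_handle above 2 N and horizontal distance between catch_pan and spout below 0.025 m and height (world z) of catch_pan below 0.005 m and angle between catch_pan's own z axis and vertical below 0.06 rad); the arm keeps its last pose, push and grip.
It fails at once if the flux tub is knocked or moved by more than 30 mm (distance of flux_tub from where it was at the start of the episode above 0.03 m or angle between flux_tub's own z axis and vertical above 0.4 rad).
It fails at once if the scriber jar is knocked or moved by more than 30 mm (distance of scriber_jar from where it was at the start of the episode above 0.03 m or angle between scriber_jar's own z axis and vertical above 0.4 rad).
It also fails if it takes over 72 s, if anything falls off the work surface, if the arm or the gripper's body presses on something with over 40 N, if the wrist force passes 120 N, or if a joint passes its speed limit or range.

### The arm

A 6-joint arm with a two-finger parallel gripper is mounted at the origin on a cart in front of the work surface, level with it; the furniture and walls round the work are solid. World frame = base frame: x ahead of the robot, y to its left, z up, the work surface at z = 0. Lengths are in m, angles in degrees, forces in N, time in s.
With the tool pointing down it reaches from about 0.3 to 0.75 m from the base axis. Payload 8.5 kg.
Tool frame: the origin (TCP) lies on the centre line of the jaws, within the pads' length; the fingertips stand 11 mm ahead of it and the grasp point (between the pads) lies 8 mm behind it; z points along the fingers, y is the line along which they close (so a half turn about z gives the same grasp; the last joint's range is limited). The gripper opens to 85 mm and grips with 20 to 120 N. Pads are 22 mm wide; open, the fingers measure 114 mm over their backs; the gripper's body (76 mm by 85 mm) begins 54 mm behind the grasp point. The pads swing forward as they close: fully open they stand 13 mm farther back than shut.
Start: joints at [51.664, 21.807, 74.336, -0, 83.858, -12.336], TCP at [0.241, 0.494, 0.242] pointing down, gripper open.
Joint ranges: [-178.18, 178.18], [-50.72, 133.34], [12.68, 142.11], [-81.47, 261.47], [9.98, 163.14], [-165.26, 165.26]. Speed limits (degrees/s): [136.94, 136.94, 180, 180, 180, 180].

### API

Orientations are given as a 3x3 rotation matrix whose columns are the frame's x, y, z axes.
In Python, from rig import env, viewer gives the robot as it stands (env), with the cameras (viewer).
- The arm moves only by the tool nudge_tcp, called in YAML: its name, and indented under it one key for each argument. Schema: {"type":"object","properties":{"segments":{"type":"array","items":{"type":"object","properties":{"tx":{"type":"number"},"ty":{"type":"number"},"tz":{"type":"number"},"turn":{"type":"number"},"finger_gap":{"type":"number"}},"additionalProperties":false,"required":["finger_gap"]},"minItems":1,"maxItems":10},"grip_force":{"type":"number"},"only":{"type":"string"},"quiet":{"type":"boolean"},"lines":{"type":"string"}},"required":["segments"],"additionalProperties":false}. segments is a list of rows, 1 to 10 of them, each an object with the fields tx, ty, tz (the shift in m), turn (a turn about the tool's z in degrees), finger_gap (the finger opening in m); a field left out counts as zero (the opening has to be given); each row shifts and turns the commanded pose from where the row before left it, along the tool's axes as they then stand; what a row does not reach is not made up. A row lasts 1/10 s, in which the tool goes at most 0.05 m and 8.59 degrees, less where a joint would pass 70% of its speed; a pose out of reach is approached as far as the arm can. The fingers move at their own pace and stop on an object; grip_force is the grip in N (left out, the last holds). Time passes only in rows, so rows that do not move let the fingers close. The tool returns the time, the measured TCP pose, the force, the opening and the grip force at its end. only (a regular expression) keeps the lines of the reply that match it, lines (a string "A,B") keeps lines A to B, and quiet returns only ok. Input that does not fit is refused with a message, and nothing moves.
- env.observe(): the state, without advancing time (a new reading comes with each control period).
- viewer.get_image(name): name is "scene" or "top"; returns a dict with "pixels" (420x560x3 uint8, red, green, blue), "K" (3x3 intrinsics, pixels), "extrinsics" (4x4, takes a point from world to camera coordinates). Camera axes: x right, y down, z forward; pixel columns grow to the right and rows downward; lengths in m; the calibration is good to about 2 mm. A picture is of the moment at which its call begins. There is no depth.
- env.close_job(): hands the job in; it is judged then, once.
The state is a dict: "time_s": time; "q": joint angles; "qvel": joint speeds; "joint_efforts": joint torques, N m; "position": TCP position; "tool_rot": TCP orientation; "ft_force": force on the tool from outside, world axes, zero at the start; "wrist_torque": the same for the moment, N m; "grip_width": finger opening in m; "gripper_force": force on a finger pad.
Only numpy, scipy, OpenCV 4.12 (cv2) and the standard library are available. Lean on these libraries where they do the work, as an engineer would, in place of code of your own. Each camera call takes 0.05 s, during which the arm holds its last target. There are 200 camera calls.

## Working session

There is one attempt and no reset: what is moved stays moved. The work goes in short steps, Python scripts to look and compute and a tool call to move; the robot and the scene stay as the last step left them, time stands still between calls to the robot, and variables do not carry over. Pictures are saved under pics/ and viewed, at most 10 in all, crops included, and the job is handed in when it is done.

```bash
ls; mkdir -p pics
```

Run:
```python
from rig import env, viewer
import cv2,numpy as np
for n in("scene","top"):
    d=viewer.get_image(n); cv2.imwrite(f"pics/{n}0.png",d["pixels"][:,:,::-1]); np.savez(f"{n}0.npz",**d)
    print(n,np.round(d["K"],1).tolist(),np.round(d["extrinsics"],3).tolist())
s=env.observe(); print(s["time_s"],np.round(s["tool_rot"],3).tolist(),s["grip_width"])
```

```text
pics
rig.py
scene [[532.7, 0.0, 272.9], [0.0, 532.7, 220.2], [0.0, 0.0, 1.0]] [[-0.999, -0.031, 0.015, 0.566], [-0.029, 0.557, -0.83, 0.103], [0.017, -0.83, -0.558, 1.641], [0.0, 0.0, 0.0, 1.0]]
top [[438.1, 0.0, 277.1], [0.0, 438.1, 203.4], [0.0, 0.0, 1.0]] [[0.009, -1.0, 0.01, 0.04], [-0.986, -0.011, -0.166, 0.559], [0.166, -0.009, -0.986, 1.325], [0.0, 0.0, 0.0, 1.0]]
0.1 [[-0.899, 0.438, -0.001], [0.438, 0.899, -0.001], [0.0, -0.001, -1.0]] 0.08535256916557873
```

View pics/scene0.png

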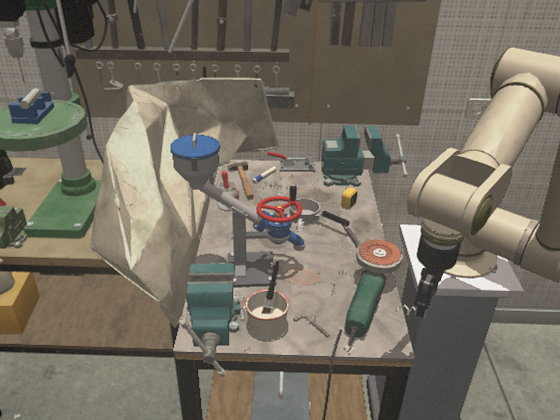

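View pics/top0.png

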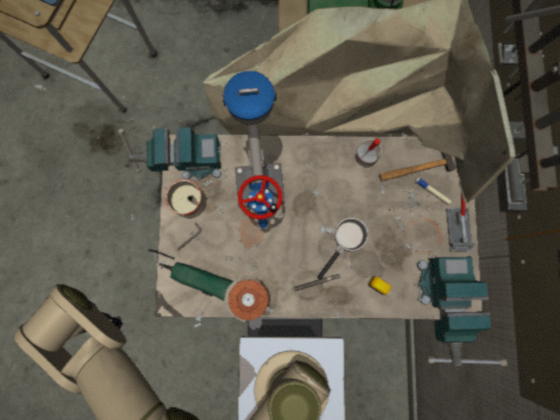

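The top view shows the handwheel at (260,197), the hopper at (249,95) and the pan at (350,235) with its handle running to (322,277). The black crank handle is near (273,208). The tub is at (186,198) and the jar at (368,152).

Create h.py:
```python
import numpy as np,cv2
def ray(d,u,v,z):
    K,E=d["K"],d["extrinsics"];R,t=E[:3,:3],E[:3,3]
    c=-R.T@t; w=R.T@np.linalg.inv(K)@np.array([u,v,1.]); return c+w*(z-c[2])/w[2]
def proj(d,p):
    q=d["extrinsics"][:3,:3]@np.asarray(p)+d["extrinsics"][:3,3]; q=d["K"]@q; return q[:2]/q[2]
def blobs(m,n=3):
    c,_=cv2.findContours(m.astype(np.uint8),cv2.RETR_EXTERNAL,cv2.CHAIN_APPROX_NONE)
    return sorted(c,key=cv2.contourArea)[::-1][:n]
```

Run:
```python
from h import *
d=dict(np.load("top0.npz"));p=d["pixels"].astype(int);r,g,b=p[...,0],p[...,1],p[...,2]
def box(x0,x1,y0,y1):
    m=np.zeros(r.shape,bool);m[y0:y1,x0:x1]=1;return m
c=blobs((r>120)&(g<70)&(b<70)&box(225,300,165,230),1)[0];e=cv2.fitEllipse(cv2.convexHull(c));print("wheel",e,ray(d,*e[0],.213))
c=blobs((b>r+40)&box(215,285,60,130),1)[0];e=cv2.fitEllipse(cv2.convexHull(c));print("hopper",e,ray(d,*e[0],.43))
m=(p.min(2)>165)&box(325,375,210,258)
c=blobs(m,1)[0];e=cv2.fitEllipse(cv2.convexHull(c));print("pan",e,ray(d,*e[0],.045),ray(d,*e[0],.004))
m=(p.max(2)<60)&box(310,350,245,285)
c=blobs(m,2)
for k in c:
  x=cv2.minAreaRect(k);print("panhandle",x,ray(d,*x[0],.057))
m=(p.max(2)<55)&box(235,290,175,235)
for k in blobs(m,4):
  x=cv2.minAreaRect(k);print("crank",x,cv2.contourArea(k),ray(d,*x[0],.263),ray(d,*x[0],.24))
a=cv2.resize(d["pixels"][160:285,225:375],None,fx=5,fy=5,interpolation=2)
cv2.imwrite("pics/crop1.png",a[:600,:,::-1])
```

```text
wheel ((259.59002685546875, 196.59803771972656), (43.36380386352539, 44.71403503417969), 87.40467071533203) [0.54916676 0.09575553 0.213     ]
hopper ((248.7183837890625, 94.81549072265625), (48.06222915649414, 50.64754867553711), 85.82511138916016) [0.75103295 0.11804207 0.43      ]
pan ((348.9052734375, 234.8156280517578), (23.638023376464844, 24.13180923461914), 92.07794189453125) [ 0.46262445 -0.17774211  0.045     ] [ 0.46661441 -0.18486678  0.004     ]
panhandle ((327.6537170410156, 265.40057373046875), (3.7061104774475098, 32.19895935058594), 35.311214447021484) [ 0.36766561 -0.10930505  0.057     ]
crank ((271.9615783691406, 209.69232177734375), (6.079599857330322, 2.5495097637176514), 11.309932708740234) 8.5 [0.5054014 0.0611495 0.263    ] [0.50893501 0.06122161 0.24      ]
crank ((274.7500305175781, 194.25001525878906), (1.4142134189605713, 0.7071067094802856), 45.0) 0.5 [0.54670882 0.05425243 0.263     ] [0.55107858 0.05418492 0.24      ]
crank ((267.0, 182.0), (0.0, 0.0), 0.0) 0.0 [0.57952944 0.07513377 0.263     ] [0.58456356 0.07548894 0.24      ]
crank ((250.0, 183.0), (0.0, 0.0), 0.0) 0.0 [0.57630437 0.12012345 0.263     ] [0.5812732  0.12138931 0.24      ]
```

View pics/crop1.png

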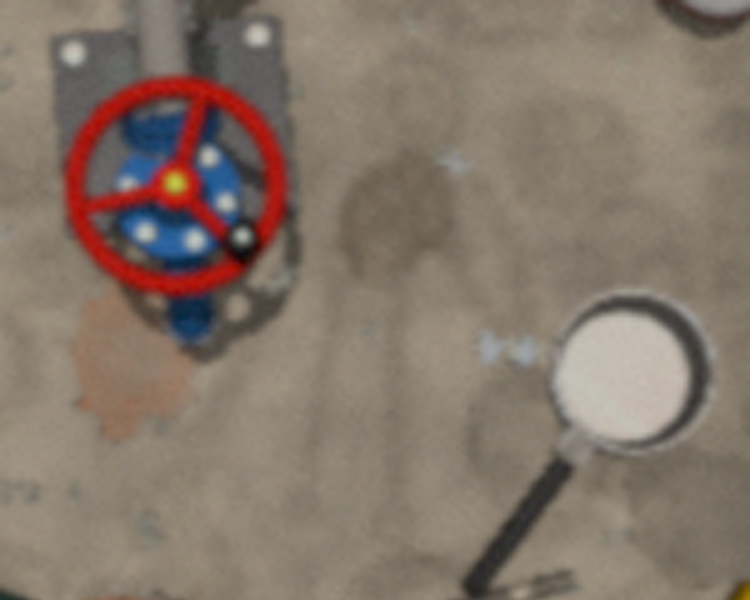

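The crop shows:
- **Pan:** rim centred at crop (632,373), with the handle ending near (478,588).
- **Crank:** top at (242,237).
- **Spout body:** at (190,320).
- **Hub:** at (176,182).

Run:
```python
from h import *
d=dict(np.load("top0.npz"));s=dict(np.load("scene0.npz"))
f=lambda x,y,z:ray(d,225+x/5-.4,160+y/5-.4,z).round(4)
print("panrim",f(632,373,.045),"crank",f(242,237,.263),"hub",f(176,182,.224),"spout",f(190,322,.1))
print("bolts foot",f(73,53,.016),f(258,36,.016))
print("handle end",f(478,590,.057),"start",f(568,465,.057))
print("grinder",ray(d,248,299,.06),ray(d,270,299,.06),"green",ray(d,220,287,.05),"file",ray(d,340,276,.01),ray(d,295,290,.01),"tub",ray(d,186,198,.1),"jar",ray(d,368,154,.1))
# scene wheel
p=s["pixels"].astype(int);m=(p[...,0]>120)&(p[...,1]<70)&(p[...,2]<70);m[:, :250]=0;m[:,310:]=0;m[:190]=0;m[230:]=0
e=cv2.fitEllipse(cv2.convexHull(blobs(m,1)[0]));print("wheel scene",e,ray(s,*e[0],.212))
m=(p[...,2]>p[...,0]+40);m[:,:160]=0;m[:,230:]=0;m[:120]=0;m[170:]=0
e=cv2.fitEllipse(cv2.convexHull(blobs(m,1)[0]));print("hop scene",e,ray(s,*e[0],.43))
print("wheelproj",proj(s,[.549,.0958,.21]), "pan",proj(s,[.466,-.185,.045]))
```

```text
panrim [ 0.4646 -0.1843  0.045 ] crank [0.5126 0.0585 0.263 ] hub [0.5488 0.0949 0.224 ] spout [0.487  0.0891 0.1   ]
bolts foot [0.6717 0.1695 0.016 ] [0.6844 0.0497 0.016 ]
handle end [ 0.3309 -0.0864  0.057 ] start [ 0.4067 -0.1419  0.057 ]
grinder [0.26585689 0.13035769 0.06      ] [0.2664319  0.06462658 0.06      ] green [0.30009923 0.21618203 0.05      ] file [ 0.33642642 -0.15354902  0.01      ] [ 0.29211568 -0.01260926  0.01      ] tub [0.5632192  0.32053057 0.1       ] jar [ 0.70671753 -0.23142802  0.1       ]
wheel scene ((279.0231018066406, 208.73292541503906), (24.308414459228516, 43.99382400512695), 90.69602966308594) [0.5499776  0.10346597 0.212     ]
hop scene ((194.4497528076172, 145.57717895507812), (21.66142463684082, 49.19743347167969), 87.34249114990234) [0.75443372 0.17607211 0.43      ]
wheelproj [279.42482692 207.84577698] pan [304.94446443 204.99010575]
```

nudge_tcp:
  segments:
    - {"turn": 5.25, "finger_gap": 0.085}
    - {"turn": 5.25, "finger_gap": 0.06}
    - {"tx": -0.034, "ty": -0.03, "finger_gap": 0.04}
    - {"tx": -0.034, "ty": -0.03, "finger_gap": 0.04}
    - {"tx": -0.034, "ty": -0.03, "finger_gap": 0.04}
    - {"tx": -0.034, "ty": -0.03, "finger_gap": 0.04}
    - {"tx": -0.034, "ty": -0.03, "finger_gap": 0.04}
    - {"tx": -0.034, "ty": -0.03, "finger_gap": 0.04}
    - {"tx": -0.034, "ty": -0.03, "finger_gap": 0.04}
    - {"tx": -0.034, "ty": -0.03, "finger_gap": 0.04}
  grip_force: 80

```text
time_s: 1.1
position: [0.3167, 0.138, 0.2423]
tool_rot: [[-0.804, 0.594, 0.0], [0.594, 0.804, 0.0], [-0.0, 0.0, -1.0]]
ft_force: [1.1, 0.2, 0.1]
grip_width: 0.0402
gripper_force: 0.0
```

nudge_tcp:
  segments:
    - {"tx": -0.034, "ty": -0.03, "finger_gap": 0.04}
    - {"tx": -0.034, "ty": -0.03, "finger_gap": 0.04}
    - {"tx": -0.034, "ty": -0.03, "finger_gap": 0.04}
    - {"tx": -0.034, "ty": -0.03, "tz": 0.03, "finger_gap": 0.04}
    - {"tx": -0.034, "ty": -0.028, "tz": 0.03, "finger_gap": 0.04}
    - {"tx": -0.034, "ty": -0.025, "tz": 0.03, "finger_gap": 0.04}
    - {"finger_gap": 0.04}
    - {"finger_gap": 0.04}

```text
time_s: 1.9
position: [0.3758, -0.1134, 0.1571]
tool_rot: [[-0.803, 0.596, -0.002], [0.596, 0.803, 0.001], [0.002, 0.0, -1.0]]
ft_force: [-0.2, 0.2, -0.1]
grip_width: 0.0401
gripper_force: 0.0
```

Add to h.py:
```python
def st(env,tgt=None):
    s=env.observe();R=np.array(s["tool_rot"]);P=np.array(s["position"])
    print("pos",P.round(4),"xdir",np.degrees(np.arctan2(R[1,0],R[0,0])).round(2),"zax",R[:,2].round(3),"w",round(s["grip_width"],4),"t",s["time_s"])
    if tgt is not None: print("delta tool",(R.T@(np.array(tgt)-P)).round(4))
```

```bash
python3 -c "
from rig import env, viewer;from h import *
st(env,[.376,-.119,.04])"
```

```text
pos [ 0.3758 -0.1134  0.1571] xdir 143.4 zax [-0.002  0.001 -1.   ] w 0.0401 t 1.9
delta tool [-0.0038 -0.0044  0.1171]
```

nudge_tcp:
  segments:
    - {"tx": -0.004, "ty": -0.0045, "tz": 0.03, "finger_gap": 0.04}
    - {"tz": 0.03, "finger_gap": 0.04}
    - {"tz": 0.03, "finger_gap": 0.04}
    - {"tz": 0.027, "finger_gap": 0.04}
    - {"finger_gap": 0.04}
    - {"finger_gap": 0.04}
    - {"finger_gap": 0}
    - {"finger_gap": 0}
    - {"finger_gap": 0}
    - {"finger_gap": 0}
  grip_force: 100

```text
time_s: 2.9
position: [0.3771, -0.1193, 0.0416]
tool_rot: [[-0.804, 0.595, 0.002], [0.595, 0.804, -0.001], [-0.002, 0.0, -1.0]]
ft_force: [-0.8, 1.9, 7.6]
grip_width: 0.0122
gripper_force: 99.6
```

```bash
python3 -c "
from rig import env, viewer;from h import *
st(env,[.376,-.119,.04])
d=viewer.get_image('top');cv2.imwrite('pics/t2.png',cv2.resize(d['pixels'][190:310,270:420],None,fx=4,fy=4)[:,:,::-1])"
```

```text
pos [ 0.3771 -0.1193  0.0416] xdir 143.5 zax [ 0.002 -0.001 -1.   ] w 0.0122 t 2.9
delta tool [ 0.0011 -0.0004  0.0016]
```

View pics/t2.png

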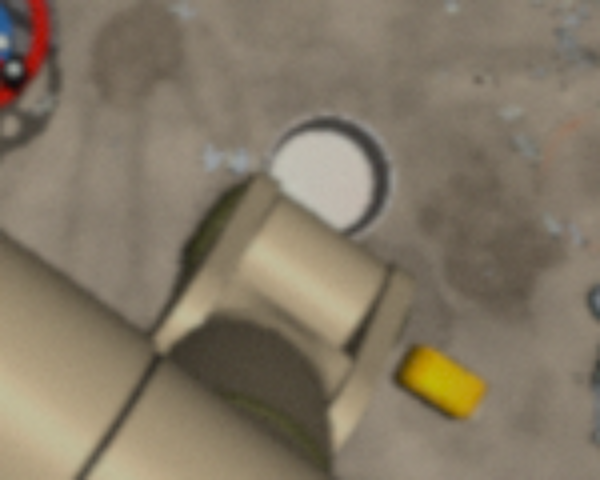

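nudge_tcp:
  segments:
    - {"tz": -0.012, "finger_gap": 0}
    - {"turn": -7.95, "finger_gap": 0}
    - {"turn": -7.95, "finger_gap": 0}
    - {"turn": -7.95, "finger_gap": 0}
    - {"turn": -7.95, "finger_gap": 0}
    - {"turn": -7.95, "finger_gap": 0}
    - {"turn": -7.95, "finger_gap": 0}
    - {"turn": -7.95, "finger_gap": 0}
    - {"turn": -7.95, "finger_gap": 0}
    - {"turn": -7.95, "finger_gap": 0}
  grip_force: 100

```text
time_s: 3.95
position: [0.3766, -0.1192, 0.0529]
tool_rot: [[-0.815, -0.579, -0.0], [-0.579, 0.815, -0.0], [0.0, -0.0, -1.0]]
ft_force: [0.3, -0.4, -2.2]
grip_width: 0.0124
gripper_force: 98.1
```

nudge_tcp:
  segments:
    - {"finger_gap": 0}
    - {"finger_gap": 0}
  quiet: true

```text
ok
```

```bash
python3 -c "
from rig import env, viewer;from h import *
st(env,[.399,.026,.054])
for n in('top','scene'):
  d=viewer.get_image(n);np.savez(n+'3.npz',**d)
a=d['pixels'];u,v=proj(d,[.467,-.056,.04]).astype(int);print(u,v)
cv2.imwrite('pics/s3.png',cv2.resize(a[v-50:v+50,u-70:u+70],None,fx=5,fy=5)[:,:,::-1])"
```

```text
pos [ 0.3767 -0.1192  0.0528] xdir -145.17 zax [ 0. -0. -1.] w 0.0124 t 4.15
delta tool [-0.1013  0.1065 -0.0012]
305 228
```

View pics/s3.png

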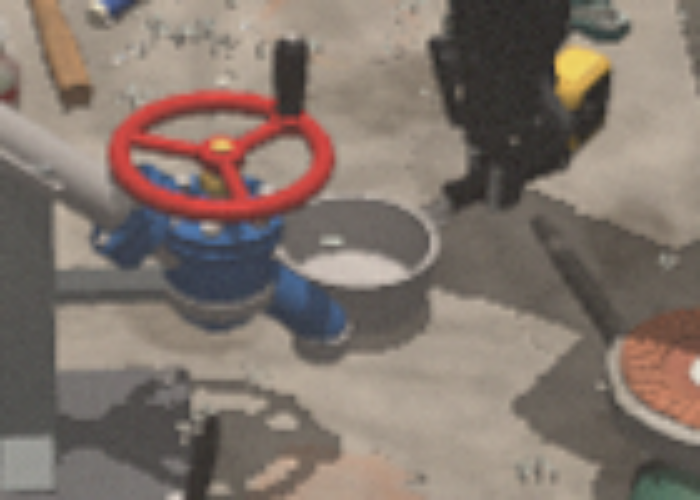

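The pan hangs level with its rim at crop (360,240), and the spout mouth is at (345,340). Next I carry it across and lower it.

nudge_tcp:
  segments:
    - {"tx": -0.017, "ty": 0.0178, "finger_gap": 0}
    - {"tx": -0.017, "ty": 0.0178, "finger_gap": 0}
    - {"tx": -0.017, "ty": 0.0178, "finger_gap": 0}
    - {"tx": -0.017, "ty": 0.0178, "finger_gap": 0}
    - {"tx": -0.017, "ty": 0.0178, "finger_gap": 0}
    - {"tx": -0.0163, "ty": 0.0175, "finger_gap": 0}
    - {"finger_gap": 0}
    - {"tz": 0.006, "finger_gap": 0}
    - {"tz": 0.005, "finger_gap": 0}
    - {"finger_gap": 0}

```text
time_s: 5.25
position: [0.3986, 0.0254, 0.0414]
tool_rot: [[-0.82, -0.573, 0.0], [-0.573, 0.82, 0.0], [-0.0, 0.0, -1.0]]
ft_force: [-1.8, 2.1, 9.7]
grip_width: 0.012
gripper_force: 99.8
```

```bash
python3 -c "
from rig import env, viewer;from h import *
st(env,[.399,.026,.0416])
for n in('top','scene'):
  d=viewer.get_image(n);np.savez(n+'4.npz',**d)
a=d['pixels'];u,v=proj(d,[.467,.05,.06]).astype(int);print(u,v)
cv2.imwrite('pics/s4.png',cv2.resize(a[v-50:v+50,u-70:u+70],None,fx=5,fy=5)[:,:,::-1])"
```

```text
pos [0.3986 0.0254 0.0414] xdir -145.07 zax [ 0.  0. -1.] w 0.012 t 5.25
delta tool [-0.0007  0.0002 -0.0002]
306 243
```

View pics/s4.png

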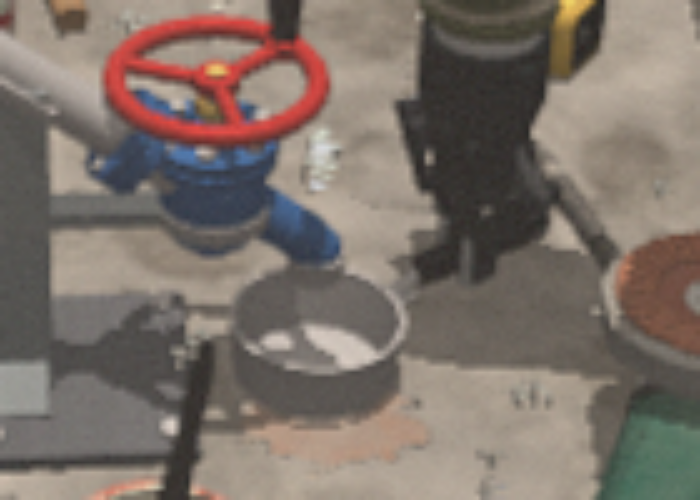

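The pan stands with its rim centred at crop (320,315), and the spout mouth at (325,265) is over its far part. I'll check that by ray casting, then release and back off upward.

nudge_tcp:
  segments:
    - {"finger_gap": 0.03}
    - {"finger_gap": 0.04}
    - {"finger_gap": 0.04}
    - {"tz": -0.02, "finger_gap": 0.04}
    - {"tz": -0.03, "finger_gap": 0.04}
    - {"tz": -0.04, "finger_gap": 0.04}
    - {"tz": -0.05, "finger_gap": 0.05}
    - {"tz": -0.05, "finger_gap": 0.06}
    - {"tz": -0.05, "finger_gap": 0.06}
    - {"finger_gap": 0.06}

```text
time_s: 6.35
position: [0.4003, 0.0256, 0.2872]
tool_rot: [[-0.819, -0.574, 0.011], [-0.574, 0.819, -0.003], [-0.008, -0.009, -1.0]]
ft_force: [-0.1, 0.2, -1.2]
grip_width: 0.0601
gripper_force: 0.0
```

Run:
```python
from rig import env, viewer
from h import *
s=viewer.get_image("scene");a=s["pixels"][193:293,236:376];
print("rim scene",ray(s,300,256,.045),"expected px rim",proj(s,[.489,.0885,.045]),"spout",proj(s,[.4893,.089,.075]))
cv2.imwrite('pics/s5.png',cv2.resize(a,None,fx=5,fy=5)[:,:,::-1])
st(env,[.5126,.0585,.30])
```

```text
rim scene [0.4857351  0.09370449 0.045     ] expected px rim [298.85727841 254.87024407] spout [299.1915208  246.70224245]
pos [0.3993 0.0259 0.2839] xdir -144.96 zax [ 0.006 -0.001 -1.   ] w 0.06 t 6.4
delta tool [-0.1116 -0.0384 -0.0154]
```

View pics/s5.png

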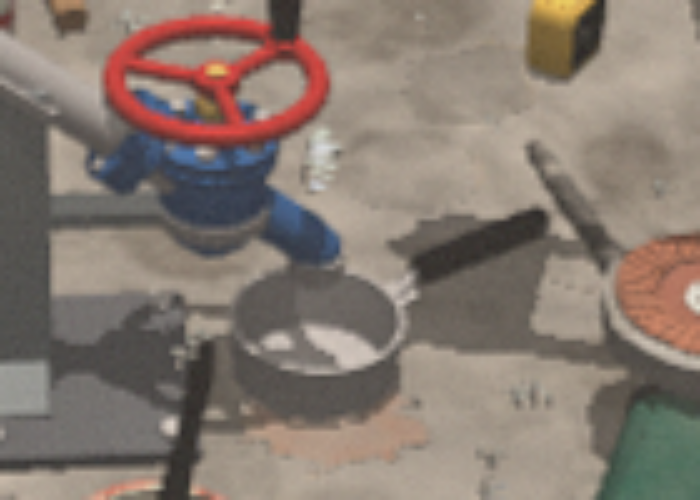

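nudge_tcp:
  segments:
    - {"tz": -0.01, "turn": 7, "finger_gap": 0.05}
    - {"tz": -0.01, "turn": 7, "finger_gap": 0.05}
    - {"turn": 7, "finger_gap": 0.05}
    - {"turn": 7, "finger_gap": 0.05}
    - {"turn": 7, "finger_gap": 0.05}
    - {"tx": -0.03, "ty": 0.009, "finger_gap": 0.05}
    - {"tx": -0.03, "ty": 0.009, "finger_gap": 0.05}
    - {"tx": -0.03, "ty": 0.009, "finger_gap": 0.05}
    - {"tx": -0.022, "ty": 0.005, "finger_gap": 0.05}
    - {"finger_gap": 0.05}
  grip_force: 60

```text
time_s: 7.4
position: [0.5119, 0.0585, 0.2989]
tool_rot: [[-1.0, -0.001, -0.004], [-0.001, 1.0, 0.001], [0.004, 0.001, -1.0]]
ft_force: [-0.2, -1.1, 0.4]
grip_width: 0.0499
gripper_force: 0.0
```

```bash
python3 - <<'E'
from rig import env, viewer
from h import *
st(env,[.5124,.0582,.240])
E
```

```text
pos [0.5119 0.0585 0.2989] xdir -179.93 zax [-0.004  0.001 -1.   ] w 0.0499 t 7.4
delta tool [-0.0007 -0.0003  0.0589]
```

nudge_tcp:
  segments:
    - {"tz": 0.02, "finger_gap": 0.05}
    - {"tz": 0.02, "finger_gap": 0.05}
    - {"tz": 0.0185, "finger_gap": 0.05}
    - {"finger_gap": 0.05}
    - {"finger_gap": 0}
    - {"finger_gap": 0}
    - {"finger_gap": 0}
    - {"finger_gap": 0}
  grip_force: 60

```text
time_s: 8.2
position: [0.5109, 0.0587, 0.2443]
tool_rot: [[-1.0, -0.001, 0.002], [-0.001, 1.0, 0.001], [-0.002, 0.001, -1.0]]
ft_force: [-0.0, 4.4, 6.3]
grip_width: 0.0181
gripper_force: 59.1
```

```bash
python3 - <<'E'
from rig import env, viewer
from h import *
st(env,[.5124,.0582,.240])
s=env.observe();print(s["ft_force"])
p=np.array(s["position"][:2])-[.549,.0952];print(np.hypot(*p),np.degrees(np.arctan2(p[1],p[0])))
E
```

```text
pos [0.5109 0.0587 0.2443] xdir -179.93 zax [ 0.002  0.001 -1.   ] w 0.0181 t 8.2
delta tool [-0.0015 -0.0005  0.0043]
[-0.04111655  4.40002213  6.2983952 ]
0.052815703952467354 -136.2275186052139
```

Add to h.py:
```python
def arc(a0,a1,n,r=.052,r0=None):
    a=np.radians(np.linspace(a0,a1,n+1));R=np.full(n+1,r)
    if r0: R[0]=r0
    P=np.c_[-R*np.cos(a),R*np.sin(a)]
    print(",".join("[%.4f,%.4f,0,0,0]"%tuple(v) for v in np.diff(P,axis=0)))
```

```bash
python3 -c "
from h import *
arc(224.7,144.7,4);arc(144.7,4.7,7)"
```

```text
[0.0103,0.0148,0,0,0],[0.0046,0.0175,0,0,0],[-0.0017,0.0180,0,0,0],[-0.0077,0.0163,0,0,0]
[-0.0128,0.0127,0,0,0],[-0.0164,0.0075,0,0,0],[-0.0180,0.0015,0,0,0],[-0.0174,-0.0048,0,0,0],[-0.0147,-0.0104,0,0,0],[-0.0103,-0.0148,0,0,0],[-0.0046,-0.0175,0,0,0]
```

nudge_tcp:
  segments:
    - {"tx": 0.0103, "ty": 0.0148, "finger_gap": 0}
    - {"tx": 0.0046, "ty": 0.0175, "finger_gap": 0}
    - {"tx": -0.0017, "ty": 0.018, "finger_gap": 0}
    - {"tx": -0.0077, "ty": 0.0163, "finger_gap": 0}
    - {"finger_gap": 0}
    - {"finger_gap": 0}

```text
time_s: 8.8
position: [0.5037, 0.1272, 0.2442]
tool_rot: [[-1.0, -0.003, -0.001], [-0.003, 1.0, 0.004], [0.001, 0.004, -1.0]]
ft_force: [-8.0, 12.4, 10.2]
grip_width: 0.0177
gripper_force: 60.0
```

```bash
python3 - <<'E'
from rig import env, viewer
from h import *
st(env)
s=env.observe();print(s["ft_force"])
p=np.array(s["position"][:2])-[.549,.0952];print(np.hypot(*p),np.degrees(np.arctan2(p[1],p[0])))
E
```

```text
pos [0.5037 0.1272 0.2442] xdir -179.83 zax [-0.001  0.004 -1.   ] w 0.0177 t 8.8
[-8.02967394 12.35981838 10.22546677]
0.05544943647829182 144.81006810388763
```

```bash
python3 -c "
from h import *
arc(144.3,2,8,r0=.0485)"
```

```text
[-0.0084,0.0135,0,0,0],[-0.0142,0.0075,0,0,0],[-0.0158,0.0027,0,0,0],[-0.0159,-0.0022,0,0,0],[-0.0145,-0.0070,0,0,0],[-0.0117,-0.0111,0,0,0],[-0.0077,-0.0141,0,0,0],[-0.0030,-0.0158,0,0,0]
```

nudge_tcp:
  segments:
    - {"tx": -0.0084, "ty": 0.0135, "finger_gap": 0}
    - {"tx": -0.0142, "ty": 0.0075, "finger_gap": 0}
    - {"tx": -0.0158, "ty": 0.0027, "finger_gap": 0}
    - {"tx": -0.0159, "ty": -0.0022, "finger_gap": 0}
    - {"finger_gap": 0}
  only: "posi|ft"

```text
position: [0.5615, 0.1467, 0.2443]
ft_force: [5.7, 4.3, 4.0]
```

nudge_tcp:
  segments:
    - {"tx": -0.0145, "ty": -0.007, "finger_gap": 0}
    - {"tx": -0.0117, "ty": -0.0111, "finger_gap": 0}
    - {"tx": -0.0077, "ty": -0.0141, "finger_gap": 0}
    - {"tx": -0.003, "ty": -0.0158, "finger_gap": 0}
    - {"finger_gap": 0}
    - {"finger_gap": 0}
    - {"finger_gap": 0}

```text
time_s: 10.0
position: [0.5973, 0.1023, 0.2445]
tool_rot: [[-1.0, -0.004, 0.006], [-0.004, 1.0, 0.007], [-0.006, 0.007, -1.0]]
ft_force: [7.0, 20.7, 2.3]
grip_width: 0.018
gripper_force: 60.5
```

```bash
python3 - <<'E'
from rig import env, viewer
from h import *
st(env)
p=np.array(env.observe()["position"][:2])-[.546,.097];print(np.hypot(*p),np.degrees(np.arctan2(p[1],p[0])))
E
```

```text
pos [0.5973 0.1023 0.2445] xdir -179.76 zax [ 0.006  0.007 -1.   ] w 0.018 t 10.0
0.05160000502232804 5.928939495470644
```

```bash
python3 -c "
from h import *
arc(2,182,9);arc(182,362,9)"
```

```text
[0.0038,0.0177,0,0,0],[0.0096,0.0153,0,0,0],[0.0142,0.0111,0,0,0],[0.0172,0.0056,0,0,0],[0.0180,-0.0006,0,0,0],[0.0167,-0.0068,0,0,0],[0.0134,-0.0121,0,0,0],[0.0085,-0.0159,0,0,0],[0.0025,-0.0179,0,0,0]
[-0.0038,-0.0177,0,0,0],[-0.0096,-0.0153,0,0,0],[-0.0142,-0.0111,0,0,0],[-0.0172,-0.0056,0,0,0],[-0.0180,0.0006,0,0,0],[-0.0167,0.0068,0,0,0],[-0.0134,0.0121,0,0,0],[-0.0085,0.0159,0,0,0],[-0.0025,0.0179,0,0,0]
```

nudge_tcp:
  segments:
    - {"tx": 0.0038, "ty": 0.0177, "finger_gap": 0}
    - {"tx": 0.0096, "ty": 0.0153, "finger_gap": 0}
    - {"tx": 0.0142, "ty": 0.0111, "finger_gap": 0}
    - {"tx": 0.0172, "ty": 0.0056, "finger_gap": 0}
    - {"tx": 0.018, "ty": -0.0006, "finger_gap": 0}
    - {"tx": 0.0167, "ty": -0.0068, "finger_gap": 0}
    - {"tx": 0.0134, "ty": -0.0121, "finger_gap": 0}
    - {"tx": 0.0085, "ty": -0.0159, "finger_gap": 0}
    - {"tx": 0.0025, "ty": -0.0179, "finger_gap": 0}
    - {"finger_gap": 0}
  grip_force: 80
  only: "posi|for|width"

```text
position: [0.4938, 0.093, 0.2445]
ft_force: [4.6, -2.4, 2.8]
grip_width: 0.0177
gripper_force: 79.4
```

nudge_tcp:
  segments:
    - {"tx": -0.0038, "ty": -0.0177, "finger_gap": 0}
    - {"tx": -0.0096, "ty": -0.0153, "finger_gap": 0}
    - {"tx": -0.0142, "ty": -0.0111, "finger_gap": 0}
    - {"tx": -0.0172, "ty": -0.0056, "finger_gap": 0}
    - {"tx": -0.018, "ty": 0.0006, "finger_gap": 0}
    - {"tx": -0.0167, "ty": 0.0068, "finger_gap": 0}
    - {"tx": -0.0134, "ty": 0.0121, "finger_gap": 0}
    - {"tx": -0.0085, "ty": 0.0159, "finger_gap": 0}
    - {"tx": -0.0025, "ty": 0.0179, "finger_gap": 0}
    - {"finger_gap": 0}
  only: "posi|for|width|time"

```text
time_s: 12.0
position: [0.5976, 0.0989, 0.2445]
ft_force: [4.7, -0.1, 5.9]
grip_width: 0.0175
gripper_force: 80.0
```

```bash
python3 -c "
from rig import env, viewer;from h import *
p=np.array(env.observe()['position'][:2])-[.546,.097];print(np.hypot(*p),np.degrees(np.arctan2(p[1],p[0])))"
```

```text
0.05167090921314935 2.09282856386599
```

nudge_tcp:
  segments:
    - {"tx": 0.0038, "ty": 0.0177, "finger_gap": 0}
    - {"tx": 0.0096, "ty": 0.0153, "finger_gap": 0}
    - {"tx": 0.0142, "ty": 0.0111, "finger_gap": 0}
    - {"tx": 0.0172, "ty": 0.0056, "finger_gap": 0}
    - {"tx": 0.018, "ty": -0.0006, "finger_gap": 0}
    - {"tx": 0.0167, "ty": -0.0068, "finger_gap": 0}
    - {"tx": 0.0134, "ty": -0.0121, "finger_gap": 0}
    - {"tx": 0.0085, "ty": -0.0159, "finger_gap": 0}
    - {"tx": 0.0025, "ty": -0.0179, "finger_gap": 0}
    - {"finger_gap": 0}
  grip_force: 80
  only: "posi|for|width"

```text
position: [0.4938, 0.0935, 0.2445]
ft_force: [5.8, 0.9, 3.6]
grip_width: 0.017
gripper_force: 79.9
```

nudge_tcp:
  segments:
    - {"tx": -0.0038, "ty": -0.0177, "finger_gap": 0}
    - {"tx": -0.0096, "ty": -0.0153, "finger_gap": 0}
    - {"tx": -0.0142, "ty": -0.0111, "finger_gap": 0}
    - {"tx": -0.0172, "ty": -0.0056, "finger_gap": 0}
    - {"tx": -0.018, "ty": 0.0006, "finger_gap": 0}
    - {"tx": -0.0167, "ty": 0.0068, "finger_gap": 0}
    - {"tx": -0.0134, "ty": 0.0121, "finger_gap": 0}
    - {"tx": -0.0085, "ty": 0.0159, "finger_gap": 0}
    - {"tx": -0.0025, "ty": 0.0179, "finger_gap": 0}
    - {"tx": 0.0001, "ty": 0.0037, "finger_gap": 0}
  only: "posi|for|width|time"

```text
time_s: 14.0
position: [0.5976, 0.101, 0.2445]
ft_force: [4.6, -9.9, 4.9]
grip_width: 0.0171
gripper_force: 80.4
```

nudge_tcp:
  segments:
    - {"finger_gap": 0}
    - {"finger_gap": 0}
    - {"finger_gap": 0}
    - {"finger_gap": 0}
  only: "posi|for|width"

```text
position: [0.5975, 0.101, 0.2445]
ft_force: [4.9, -1.7, 4.2]
grip_width: 0.0173
gripper_force: 80.3
```

```bash
python3 -c "
from rig import env, viewer;from h import *
p=np.array(env.observe()['position'][:2])-[.546,.097];print(np.hypot(*p),np.degrees(np.arctan2(p[1],p[0])))
s=viewer.get_image('scene');a=s['pixels'][170:290,220:380];
cv2.imwrite('pics/s6.png',cv2.resize(a,None,fx=5,fy=5)[:,:,::-1])"
```

```text
0.051682478403033374 4.458390672788625
```

View pics/s6.png

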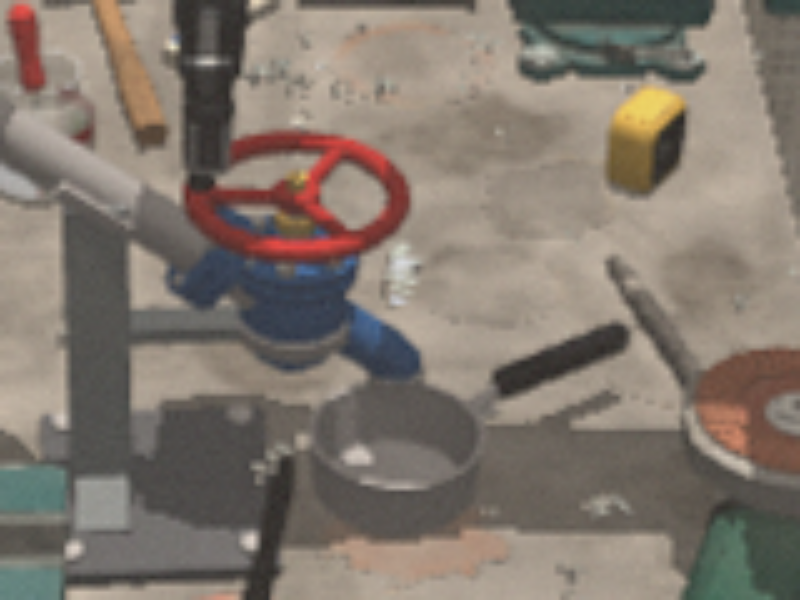

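The gripper holds the black handle at crop (205,180), and the pan is upright under the spout, with the spout end at (400,375). I'll check the spout–pan offset closely with projected circles.

Run:
```python
from rig import env, viewer
from h import *
out=[]
for n in("scene","top"):
    s=viewer.get_image(n);u,v=proj(s,[.4875,.09,.06]).astype(int)
    k=10 if n=="scene" else 10
    a=cv2.resize(s["pixels"][v-30:v+30,u-20-10:u+30],None,fx=k,fy=k,interpolation=2)[:,:,::-1].copy()
    for c,z,r,col in(((.4865,.0905),.075,.0165,(0,255,255)),((.4875,.09),.045,.052,(0,255,0))):
        for t in np.linspace(0,6.28,40):
            q=(proj(s,[c[0]+r*np.cos(t),c[1]+r*np.sin(t),z])-[u-30,v-30]+.5)*k
            cv2.circle(a,tuple(int(x) for x in q),2,col,-1)
    out.append(a[:, :400] if 0 else cv2.resize(a,(400,400)))
cv2.imwrite("pics/z7.png",np.hstack(out))
```

```text
(no output)
```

View pics/z7.png

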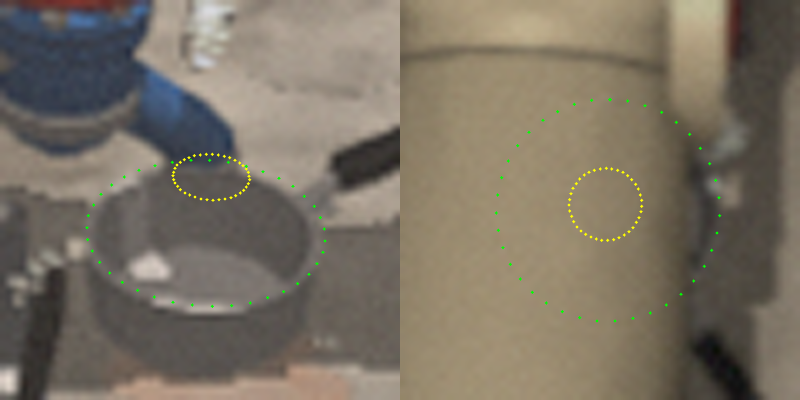

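The green rim circle fits the pan to within about 1–2 px. The yellow projected mouth lies at the spout end, and it agrees with the ring bottom seen earlier in the s3 picture (row about 250, column about 300). The pan is in place, so I'm handing in.

```bash
python3 -c "
from rig import env, viewer
print(env.close_job())"
```

```text
the job is handed in; nothing more can be done
None
```

I handed in the job, which gave no verdict: the pan is under the spout and released, the valve was wound shut to its stop, then opened to about 1.5° short of two full turns (tolerance 18°), with the gripper still holding the handle at about 80 N.

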